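# Slide a loaded tray across the gap onto the docking stand

## Task

Slide the blue tray with the honey jar from its stand across the gap onto the stand with the side guides, and push it on until it bears on the red sprung bumper and presses it in a little (a few millimetres, not to the end of its travel); then let go, leaving the tray flat between the guides with the jar standing on it. Slide it gently: do not lift it, do not let it tip or sag into the gap, do not force it against the stands, and leave the other things on the table where they are.

Things in the scene. Friction and masses are not known exactly. Their poses are not given: they have to be found in the camera images.
- riser_a: fixed start stand: steel plate 240 (x) x 240 (y) mm on four feet. Origin on the table under its centre; the flat top is 60 mm above the origin; +x points to the docking stand, across the gap
- riser_b: fixed docking stand: steel, 360 (x) x 240 (y) mm, origin under its centre, flat top 62 mm above it and at most 2 mm above or below riser_a's top. +x runs in the direction of travel (at most 0.04 rad and 12 mm sideways off riser_a's axis). Edge at x = -180 faces the gap (98 to 120 mm wide), with a slope rising 6 mm over its first 40 mm: a leading edge hanging lower jams there
- bumper (a joint): red sprung bumper pad (90 mm wide) on a grey block on riser_b: m pressed in along riser_b's +x, 0 free, 0.012 end of travel. Spring 1000 N/m. Its free face lies 89 to 129 mm ahead (+x) of riser_b's origin, on the centre line; where is not measured: feel or look for it. Friction under the released tray (2 N or more) keeps it a little pressed in
- tray: loose blue plastic tray, 220 (x) x 160 (y) mm, rim 18 mm high, floor 4 mm thick, about 0.35 kg; origin at the centre of its underside, +x leads. It starts on riser_a, +x towards the gap. With the jar its centre of mass is about 15 to 35 mm ahead of the origin: it tips into the gap before the leading edge is across unless its rear is held
- tray_front (a point): middle of the tray's leading lower edge, 110 mm ahead of the tray's origin
- tray_grip (a point): in the black grip block behind the tray's rear rim: 20 mm (tray x) by 40 mm (tray y), from 10 to 65 mm above the tray's underside; the point is 128 mm behind the tray's origin and 45 mm above its underside
- honey_jar: closed honey jar standing on the front part of the tray, 71 mm across, 110 mm high, 0.45 kg; origin at the centre of its underside
- spice_jar: bystander: spice jar, 46 mm across, 106 mm high, upright on the table beyond the stands
- rice_tub: bystander: white tub, 107 mm across, 80 mm high, on the table beyond the stands
- paper_roll: bystander: yellow roll of crepe paper lying on the table past the far end of riser_b, 191 x 34 x 34 mm, long along its x
- guides (a point): on riser_b's top, centre line, level with the mouth of its two aluminium side guides (112 mm behind riser_b's origin). Guides 16 mm high; inner faces at y = +-86 mm from x = -60 to 170 of riser_b, flared to about +-99 mm at the mouth
Not all that is in view belongs to the job. Leave any yellow look-alike of the honey_jar alone.

How it is judged:
By the outcome, as a careful person would: the job done as asked, in the order asked, and still so for the second after the job is handed in, with the robot touching nothing.
It also fails if it takes over 72 s, if anything falls off the work surface, if the arm or the gripper's body presses on something with over 40 N, if the wrist force passes 120 N, or if a joint passes its speed limit or range.

## Robot

A 6-joint arm with a two-finger parallel gripper is mounted at the origin on a cart in front of the work surface, level with it; the furniture and walls round the work are solid. World frame = base frame: x ahead of the robot, y to its left, z up, the work surface at z = 0. Lengths are in m, angles in rad, forces in N, time in s.
With the tool pointing down it reaches from about 0.25 to 0.725 m from the base axis. Payload 4 kg.
Tool frame: the origin (TCP) lies between the finger pads; the fingertips stand 8 mm ahead of it and the grasp point (between the pads) lies 11 mm behind it (bot.tip_reach is the distance from the TCP to the fingertips, in m); z points along the fingers, y is the line along which they close (so a half turn about z gives the same grasp; the last joint's range is limited). The gripper opens to 85 mm and grips with 20 to 120 N. Pads are 22 mm wide; open, the fingers measure 114 mm over their backs; the gripper's body (76 mm by 85 mm) begins 54 mm behind the grasp point. The pads swing forward as they close: fully open they stand 13 mm farther back than shut.
Start: joints at [-1.111, 0.241, 0.005, 1.335, 0, 1.571], TCP at [0.222, -0.448, 0.239] pointing down, gripper open.
Joint ranges: [-2.72, 2.72], [-1.05, 1.87], [-1.09, 1.28], [-1.99, 2.15], [-1.42, 1.44], [-3.14, 3.14]. Speed limits (rad/s): [2.79, 2.79, 3.14, 3.14, 3.14, 3.14].

## Interface

Orientations are given as a unit quaternion [x, y, z, w].
In Python, from workcell import bot gives the robot as it stands.
- The arm moves only by the tool move_arm, never from a script. Its argument "deltas" is a list of rows, each a list of 7 numbers: the opening, from 0 (shut) to 1 (fully open), then the shift along the tool's x, y, z in mm, then the turn, a rotation vector about the tool's x, y, z in degrees. In form: [[gripper, tx, ty, tz, ax, ay, az], ...]. A call has 1 to 10 rows; each row shifts and turns the commanded pose from where the row before left it, along the tool's axes as they then stand; what a row does not reach is not made up. A row lasts 1/12 s, in which the tool goes at most 41.7 mm and 7.16 degrees, less where a joint would pass 70% of its speed; a pose out of reach is approached as far as the arm can. A call is refused whole if a number of a shift passes 41.7 or a number of a turn 7.16, either way. A call with a gripper value outside its range is refused whole. The fingers move at their own pace and stop on an object; the grip force is fixed at half the most. Time passes only in rows, so rows that do not move let the fingers close. It gives the time, the measured TCP pose, the force, the opening and the grip force at its end, in the units of the state.
- bot.get_obs(): the state, without advancing time (a new reading comes with each control period).
- bot.camera(name): name is "scene" or "top" or "wrist"; returns the picture (384x512x3 uint8, blue, green, red); there is no depth.
- bot.calibration(name): a dict with "K" (3x3 intrinsics, pixels), "position" and "orientation" of the camera in the world. Camera axes: x right, y down, z forward; pixel columns grow to the right and rows downward; lengths in m; the calibration is good to about 2 mm. The wrist camera is an equidistant fisheye: a pixel r from the principal point sees the ray r / f radians off the axis. A picture is of the moment at which its call begins: read the wrist's pose just before it. calibration takes no time and is no camera call; for the wrist camera it gives the pose at the moment of the call.
- bot.job_done(): hands the job in; it is judged then, once.
Trained networks look in the newest picture that a camera, given by its name, has taken for a name from the list of things; names that differ only in an ending like _2 or _b are one class to them, and where a whole thing is asked for, a point or a joint stands for the part that bears it (a point fixed in the world has none). Each returns a list of dicts, best first, with "conf" (0 to 1); they miss things now and then, are a little off and sometimes report something else, mostly with a low value. They report only what shows in the picture. A call takes as long as a camera call. They do not tell look-alikes from the thing itself.
- bot.outline_of(query, camera): "pixels" (384x512 bool, what is visible of it) and "rect" ([left, top, width, height] in pixels, round what is visible of it).
The state is a dict: "clock": time; "joint_pos": joint angles; "joint_vel": joint speeds; "tau": joint torques, N m; "eef_pos": TCP position; "tool_rot": TCP orientation; "ft_force": force on the tool from outside, world axes, zero at the start; "ft_torque": the same for the moment, N m; "grip_width": finger opening in m; "grasp_force": force on a finger pad.
Only numpy, scipy, OpenCV 4.12 (cv2) and the standard library are available. Lean on these libraries where they do the work, as an engineer would, in place of code of your own. Each camera call takes 0.05 s, during which the arm holds its last target. There are 200 camera calls.

## Working session

There is one attempt and no reset: what is moved stays moved. The work goes in short steps, Python scripts to look and compute and a tool call to move; the robot and the scene stay as the last step left them, time stands still between calls to the robot, and variables do not carry over. Pictures are saved under pics/ and viewed, at most 10 in all, crops included, and the job is handed in when it is done.

Besides the shell and the picture viewer there is one more tool, called after "Request:" by a JSON object that holds its "name" and its "arguments". move_arm: Moves the arm, as the interface text tells. Its arguments: {"type":"object","properties":{"deltas":{"type":"array","items":{"type":"array","items":{"type":"number"}}}},"required":["deltas"]}

```bash
mkdir -p pics; ls; python3 - <<'E'
from workcell import bot
import cv2,numpy as np
o=bot.get_obs();print({k:np.round(v,3) for k,v in o.items()})
ims=[]
for c in("scene","top"):
    im=bot.camera(c);ims.append(im);cv2.imwrite(f"pics/{c}0.png",im)
    k=bot.calibration(c);print(c,{a:np.round(b,4).tolist() for a,b in k.items()})
    for q in("tray","honey_jar","riser_a","riser_b","bumper","tray_grip","paper_roll","spice_jar","rice_tub"):
        print(q,[(round(r["conf"],2),r["rect"]) for r in bot.outline_of(q,c)[:3]])
E
```

```text
pics
{'clock': np.float64(0.0), 'joint_pos': array([-1.111,  0.241,  0.004,  1.335, -0.   ,  1.571]), 'joint_vel': array([ 0.002, -0.001,  0.001, -0.   , -0.   ,  0.001]), 'tau': array([ 1.0000e-03, -3.7232e+01,  2.5241e+01,  1.7000e-02,  0.0000e+00,
       -0.0000e+00]), 'eef_pos': array([ 0.222, -0.448,  0.238]), 'tool_rot': array([ 0.974,  0.228, -0.   , -0.001]), 'ft_force': array([ 0.578, -0.089,  0.352]), 'ft_torque': array([0.015, 0.013, 0.047]), 'grasp_force': np.float64(0.0), 'grip_width': np.float64(0.085)}
scene {'K': [[489.9791, 0.0, 261.507], [0.0, 489.9791, 195.2739], [0.0, 0.0, 1.0]], 'position': [-0.3479, 0.5526, 1.3689], 'orientation': [-0.4551, 0.8172, -0.3097, 0.1709]}
tray [(0.81, [289.1, 157.4, 66.9, 59.3])]
honey_jar [(0.86, [300.5, 168.4, 24.4, 35.8])]
riser_a [(0.81, [165.3, 198.7, 135.9, 108.9]), (0.75, [277.1, 156.5, 72.3, 78.0])]
riser_b [(0.81, [165.3, 198.7, 135.9, 108.9]), (0.75, [277.1, 156.5, 72.3, 78.0])]
bumper []
tray_grip [(0.75, [286.9, 158.5, 68.3, 57.8])]
paper_roll [(0.73, [120.9, 266.2, 34.1, 50.0])]
spice_jar [(0.55, [257.8, 153.8, 13.1, 23.2])]
rice_tub [(0.74, [185.6, 167.1, 30.4, 32.4])]
top {'K': [[415.6155, 0.0, 256.5624], [0.0, 415.6155, 186.5061], [0.0, 0.0, 1.0]], 'position': [0.329, -0.026, 1.6644], 'orientation': [-0.6981, 0.71, -0.0633, 0.0667]}
tray [(0.76, [293.4, 181.3, 67.4, 43.7])]
honey_jar [(0.86, [371.6, 185.3, 24.8, 19.9]), (0.72, [298.5, 195.1, 21.0, 23.6])]
riser_a [(0.75, [169.7, 185.9, 95.4, 73.3]), (0.73, [282.2, 174.9, 73.4, 66.4])]
riser_b [(0.75, [169.7, 185.9, 95.4, 73.3]), (0.73, [282.2, 174.9, 73.4, 66.4])]
bumper [(0.53, [188.4, 216.7, 4.3, 17.4])]
tray_grip [(0.8, [289.0, 181.8, 72.4, 45.2])]
paper_roll [(0.98, [130.9, 189.1, 12.0, 50.0])]
spice_jar [(0.63, [283.0, 144.0, 12.5, 15.0])]
rice_tub [(0.65, [210.2, 133.4, 30.3, 26.5])]
```

```bash
python3 - <<'E'
import cv2
a=cv2.imread("pics/top0.png")[110:290,110:420];cv2.imwrite("pics/topc.png",cv2.resize(a,None,fx=2.5,fy=2.5,interpolation=cv2.INTER_CUBIC))
a=cv2.imread("pics/scene0.png")[120:330,100:400];cv2.imwrite("pics/scenec.png",cv2.resize(a,None,fx=2.6,fy=2.6,interpolation=cv2.INTER_CUBIC))
E
```

```text
(no output)
```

View pics/topc.png

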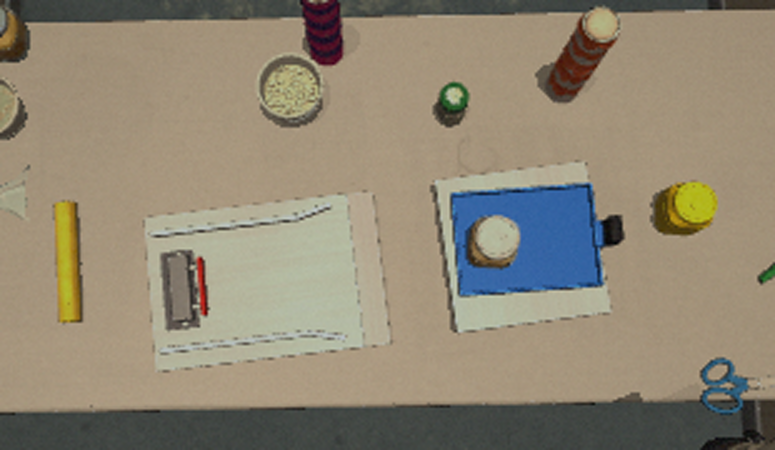

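View pics/scenec.png

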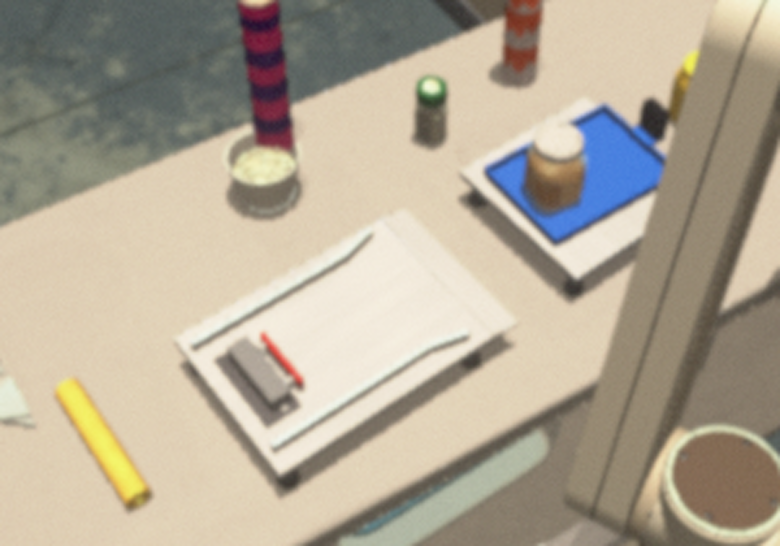

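```bash
cat > h.py <<'E'
from workcell import bot
import numpy as np,cv2
from scipy.optimize import minimize
from scipy.spatial.transform import Rotation as R
def proj(P,cal):
    p=R.from_quat(cal["orientation"]).inv().apply(np.atleast_2d(P)-cal["position"])@np.array(cal["K"]).T
    return p[:,:2]/p[:,2:]
def unproj(uv,z,cal):
    uv=np.atleast_2d(uv);d=np.c_[uv,np.ones(len(uv))]@np.linalg.inv(cal["K"]).T
    d=R.from_quat(cal["orientation"]).apply(d);c=np.array(cal["position"])
    return c+d*((z-c[2])/d[:,2])[:,None]
def pose(xyw,P):
    c,s=np.cos(xyw[2]),np.sin(xyw[2]);P=np.atleast_2d(P)
    return np.c_[xyw[0]+c*P[:,0]-s*P[:,1],xyw[1]+s*P[:,0]+c*P[:,1],P[:,2]]
def box(lx,ly,z0,z1):return np.array([[a*lx/2,b*ly/2,z] for a in(-1,1) for b in(-1,1) for z in(z0,z1)])
def hullmask(uv,S=8,shape=(384,512)):
    m=np.zeros((shape[0]*2,shape[1]*2),np.uint8)
    h=cv2.convexHull(np.float32(uv))[:,0]
    cv2.fillConvexPoly(m,np.int32(np.round((h*2+.5)*256)),255,cv2.LINE_AA,8)
    return cv2.resize(m,(shape[1],shape[0]),interpolation=cv2.INTER_AREA)/255.
def fit(mask,boxpts,x0,cal):
    pts=np.argwhere(mask)[:,::-1].astype(np.float32)
    t=np.zeros(mask.shape,np.uint8);cv2.fillConvexPoly(t,np.int32(cv2.convexHull(pts)),255);t=t/255.
    f=lambda q:np.abs(hullmask(proj(pose(q,boxpts),cal))-t).sum()
    r=minimize(f,x0,method="Nelder-Mead",options=dict(initial_simplex=[x0]+[list(np.array(x0)+d) for d in([.02,0,0],[0,.02,0],[0,0,.06])],xatol=1e-4,fatol=.1))
    return r.x,r.fun,t.sum()
def big(m):
    n,l,s,_=cv2.connectedComponentsWithStats(m.astype(np.uint8));return l==1+np.argmax(s[1:,4])
E
python3 - <<'E'
from h import *
im=bot.camera("top");cal=bot.calibration("top")
for q,n,lx,ly,h in(("riser_b",0,.36,.24,.062),("riser_a",1,.24,.24,.060)):
    r=bot.outline_of("riser_b","top")
    m=sorted(r[:2],key=lambda a:a["rect"][0])[n]["pixels"]
    l,t,w,hh=cv2.boundingRect(m.astype(np.uint8))
    c=unproj([l+w/2,t+hh/2],h,cal)[0]
    for th in(.0,.01,.02):print(q,th,fit(m,box(lx,ly,h-th-1e-3,h),[c[0],c[1],1.5],cal))
hsv=cv2.cvtColor(im,cv2.COLOR_BGR2HSV)
m=big(cv2.morphologyEx(((abs(hsv[...,0].astype(int)-110)<15)&(hsv[...,1]>120)).astype(np.uint8),cv2.MORPH_OPEN,np.ones((9,9))))
print("tray",fit(m,box(.22,.16,.060,.078),[.30,-.25,1.5],cal))
m=(hsv[...,2]<55)&(np.arange(512)[None]>345)&(np.arange(512)[None]<362)&(np.arange(384)[:,None]>193)&(np.arange(384)[:,None]<212)
print("grip px",np.argwhere(m).mean(0),m.sum(),unproj(np.argwhere(m).mean(0)[::-1],.125,cal))
r=bot.outline_of("bumper","top")[0];p=np.argwhere(r["pixels"])[:,::-1];print("bumper",r["conf"],r["rect"],unproj(p.mean(0),.085,cal))
rd=((hsv[...,0]<8)|(hsv[...,0]>172))&(hsv[...,1]>150)&(np.arange(512)[None]<210)&(np.arange(384)[:,None]>200)
print("red",np.argwhere(rd).mean(0),rd.sum())
for q in("honey_jar",):
    for r in bot.outline_of(q,"top"): print(q,r["conf"],unproj(np.argwhere(r["pixels"])[:,::-1].mean(0),.10,cal))
E
```

```text
riser_b 0.0 (array([0.49278963, 0.13889778, 1.6713156 ]), np.float64(100.87058823529411), np.float64(5879.0))
riser_b 0.01 (array([0.49298184, 0.13894328, 1.67119304]), np.float64(101.45098039215685), np.float64(5879.0))
riser_b 0.02 (array([0.49323841, 0.13895967, 1.67195327]), np.float64(102.50588235294119), np.float64(5879.0))
riser_a 0.0 (array([ 0.54050016, -0.25888265,  1.69113894]), np.float64(93.56078431372549), np.float64(3886.0))
riser_a 0.01 (array([ 0.54085943, -0.25936107,  1.6875699 ]), np.float64(93.44313725490197), np.float64(3886.0))
riser_a 0.02 (array([ 0.54094369, -0.2596035 ,  1.68454617]), np.float64(97.74901960784314), np.float64(3886.0))
tray (array([ 0.54767627, -0.26663179,  1.61971251]), np.float64(96.44313725490197), np.float64(2413.0))
grip px [201.78947368 354.65789474] 76 [[ 0.55124301 -0.38630605  0.125     ]]Traceback (most recent call last):
  File "<stdin>", line 14, in <module>
IndexError: list index out of range
```

Request:
{"name": "move_arm", "arguments": {"deltas": [[1, 30, 8, 0, 0, 0, 0], [1, 30, 8, 0, 0, 0, 0], [1, 30, 8, 0, 0, 0, 0], [1, 30, 8, 0, 0, 0, 0], [1, 30, 8, 0, 0, 0, 0], [1, 30, 8, 0, 0, 0, 0], [1, 30, 8, 0, 0, 0, 0], [1, 30, 8, 0, 0, 0, 0], [1, 28, 7, 0, 0, 0, 0], [1, 28, 7, 0, 0, 0, 0]]}}

```text
clock: 2.03
eef_pos: [0.5232, -0.386, 0.2391]
tool_rot: [0.974, 0.228, -0.0, -0.0]
ft_force: [0.4, -0.2, 0.2]
grip_width: 0.0855
grasp_force: 0.0
```

Request:
{"name": "move_arm", "arguments": {"deltas": [[1, 0, 0, 0, 0, 0, -6.7], [1, 0, 0, 0, 0, 0, -6.7], [1, 0, 0, 0, 0, 0, -6.7], [1, 0, 0, 0, 0, 0, -6.7], [1, 0, 0, 0, 0, 0, -6.7], [1, 0, 0, 0, 0, 0, -6.7], [1, 0, 0, 0, 0, 0, -6.7], [1, 0, 0, 0, 0, 0, -6.7], [1, 0, 0, 0, 0, 0, -6.7], [1, 0, 0, 0, 0, 0, -6.7]]}}

```text
clock: 2.87
eef_pos: [0.5217, -0.3866, 0.2391]
tool_rot: [0.684, 0.729, -0.0, -0.0]
ft_force: [0.5, -0.0, -0.5]
grip_width: 0.0855
grasp_force: 0.0
```

```bash
python3 - <<'E'
from h import *
o=bot.get_obs();print(o["eef_pos"],R.from_quat(o["tool_rot"]).as_matrix().round(3),o["joint_pos"])
im=bot.camera("wrist");c=bot.calibration("wrist");print(c)
cv2.imwrite("pics/w1.png",im);cv2.imwrite("pics/w1b.png",cv2.resize(im,(800,600)))
E
```

```text
[ 0.52172114 -0.38660474  0.23907364] [[-0.064  0.998 -0.   ]
 [ 0.998  0.064  0.   ]
 [ 0.    -0.    -1.   ]] [-6.37732259e-01  5.52313144e-01  4.68794239e-01  1.48769610e+00
  9.85300594e-06  8.68939905e-01]
{'K': array([[297.31863964,   0.        , 258.9801831 ],
       [  0.        , 297.31863964, 193.92625785],
       [  0.        ,   0.        ,   1.        ]]), 'position': array([ 0.5169347 , -0.30469459,  0.37480333]), 'orientation': array([0.98632083, 0.03364796, 0.00525385, 0.16128059])}
```

View pics/w1b.png

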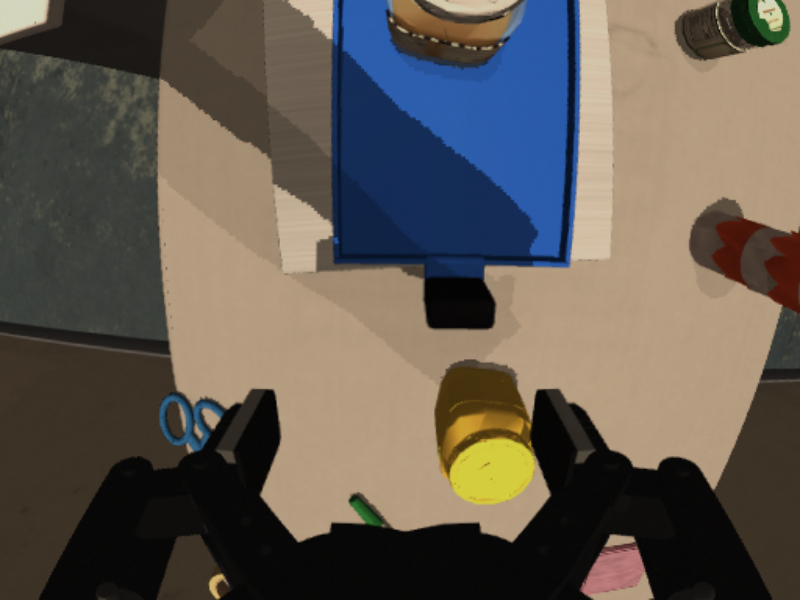

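```bash
cat >> h.py <<'E'
def wun(uv,z,cal):
    uv=np.atleast_2d(uv).astype(float);K=np.array(cal["K"]);d=(uv-K[:2,2])/K[0,0]
    r=np.linalg.norm(d,axis=1);v=np.c_[d/r[:,None]*np.sin(r)[:,None],np.cos(r)]
    v=R.from_quat(cal["orientation"]).apply(v);c=np.array(cal["position"])
    return c+v*((z-c[2])/v[:,2])[:,None]
def wproj(P,cal):
    p=R.from_quat(cal["orientation"]).inv().apply(np.atleast_2d(P)-cal["position"]);K=np.array(cal["K"])
    n=np.linalg.norm(p[:,:2],axis=1);th=np.arctan2(n,p[:,2]);return K[:2,2]+K[0,0]*th[:,None]*p[:,:2]/n[:,None]
E
python3 - <<'E'
from h import *
c=bot.calibration("wrist");s=.64
q=lambda u,z:wun(np.array(u)*s,z,c)[:,:2].round(4).tolist()
print("rear rim",q([[335,262],[571,265]],.078))
print("rim sides L",q([[332,30],[333,200]],.078),"R",q([[580,30],[572,230]],.078))
print("block rear top",q([[430,328],[494,328]],.125),"bottom front edge",q([[425,278],[485,278]],.07))
print("riser a rear",q([[284,272],[610,260]],.06),"sides",q([[266,100],[612,100]],.06))
print("jar yellow base",q([[478,375]],.0))
E
```

```text
rear rim [[0.4757, -0.3788], [0.6356, -0.369]]
rim sides L [[0.4656, -0.2265], [0.4729, -0.3377]] R [[0.6253, -0.2083], [0.6325, -0.3448]]
block rear top [[0.5382, -0.4027], [0.5758, -0.4003]] bottom front edge [[0.5364, -0.388], [0.5776, -0.385]]
riser a rear [[0.4362, -0.3928], [0.6739, -0.3662]] sides [[0.42, -0.2714], [0.6596, -0.2495]]
jar yellow base [[0.5969, -0.495]]
```

Request:
{"name": "move_arm", "arguments": {"deltas": [[1, -4, 17, 0, 0, 0, 0], [1, -4, 18, 0, 0, 0, 0], [1, 0, 0, 30, 0, 0, 0], [1, 0, 0, 30, 0, 0, 0], [1, 0, 0, 25, 0, 0, 0], [1, 0, 0, 20, 0, 0, 0], [1, 0, 0, 10, 0, 0, 0], [1, 0, 0, 5, 0, 0, 0], [1, 0, 0, 0, 0, 0, 0]]}}

```text
clock: 3.67
eef_pos: [0.5568, -0.3923, 0.1184]
tool_rot: [0.687, 0.727, -0.0, -0.001]
ft_force: [0.3, 0.2, -0.0]
grip_width: 0.0852
grasp_force: 0.0
```

```bash
python3 - <<'E'
from h import *
im=bot.camera("wrist");cv2.imwrite("pics/w2.png",im);cv2.imwrite("pics/w2b.png",cv2.resize(im,(800,600)))
o=bot.get_obs();print(o["eef_pos"],o["ft_force"])
im=bot.camera("top");cal=bot.calibration("top");hsv=cv2.cvtColor(im,cv2.COLOR_BGR2HSV)
rd=((hsv[...,0]<12)|(hsv[...,0]>168))&(hsv[...,1]>110)&(np.arange(512)[None]<210)&(np.arange(384)[:,None]>200)
p=np.argwhere(rd)[:,::-1];print("red",p.mean(0),len(p),p.min(0),p.max(0))
B=np.array([.493,.139]);a=1.671;ex=np.array([np.cos(a),np.sin(a)]);ey=np.array([-ex[1],ex[0]])
for z in(.075,.09,.1):
    w=unproj(p,z,cal)[:,:2]-B;print(z,np.percentile(w@ex,[5,50,95]).round(4),np.percentile(w@ey,[0,50,100]).round(4))
E
```

```text
[ 0.55742467 -0.3927902   0.11983444] [ 0.44526894  0.40875878 -0.62135252]
red [ 65.56560284 209.5141844 ] 564 [  6 201] [192 274]
0.075 [0.0963 0.6031 0.7771] [-0.1696 -0.1342  0.1368]
0.09 [0.094  0.596  0.7683] [-0.1663 -0.1312  0.1372]
0.1 [0.0925 0.5913 0.7625] [-0.1641 -0.1292  0.1374]
```

View pics/w2b.png

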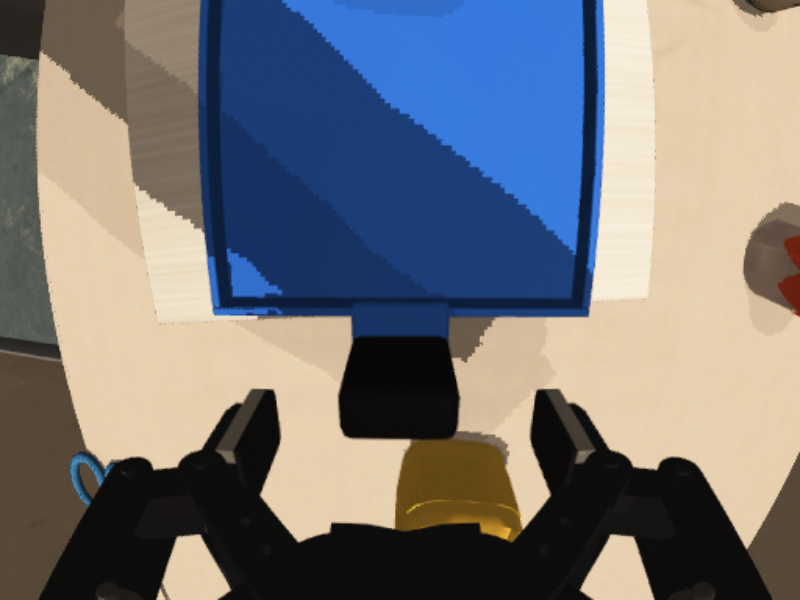

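Request:
{"name": "move_arm", "arguments": {"deltas": [[1, 0, 0, 15, 0, 0, 0], [1, 0, 0, 10, 0, 0, 0], [1, 0, 0, 0, 0, 0, 0]]}}

```text
clock: 4.02
eef_pos: [0.5564, -0.3921, 0.0931]
tool_rot: [0.686, 0.727, -0.0, -0.001]
ft_force: [0.5, -0.0, -0.1]
grip_width: 0.0854
grasp_force: 0.0
```

Request:
{"name": "move_arm", "arguments": {"deltas": [[0, 0, 0, 0, 0, 0, 0], [0, 0, 0, 0, 0, 0, 0], [0, 0, 0, 0, 0, 0, 0], [0, 0, 0, 0, 0, 0, 0], [0, 0, 0, 0, 0, 0, 0], [0, 0, 0, 0, 0, 0, 0], [0, 0, 0, 0, 0, 0, 0], [0, 0, 0, 0, 0, 0, 0]]}}

```text
clock: 4.68
eef_pos: [0.5573, -0.3932, 0.0955]
tool_rot: [0.686, 0.727, -0.0, 0.001]
ft_force: [-2.8, -1.6, 5.2]
grip_width: 0.0392
grasp_force: 62.6
```

```bash
python3 - <<'E'
from h import *
im=bot.camera("wrist");c=bot.calibration("wrist");cv2.imwrite("pics/w3.png",im)
o=bot.get_obs();print(o["eef_pos"],o["ft_force"],o["ft_torque"])
im=bot.camera("top");cal=bot.calibration("top");hsv=cv2.cvtColor(im,cv2.COLOR_BGR2HSV)
X,Y=np.meshgrid(np.arange(512),np.arange(384))
rd=((hsv[...,0]<12)|(hsv[...,0]>168))&(hsv[...,1]>110)&(X<200)&(X>180)&(Y>205)&(Y<245)
p=np.argwhere(rd)[:,::-1];print("red",p.mean(0),len(p),p.min(0),p.max(0))
B=np.array([.493,.139]);a=1.671;ex=np.array([np.cos(a),np.sin(a)]);ey=np.array([-ex[1],ex[0]])
for z in(.075,.09,.1):
    w=unproj(p,z,cal)[:,:2]-B;print(z,np.percentile(w@ex,[2,5,50,95]).round(4),np.percentile(w@ey,[0,50,100]).round(4))
E
```

```text
[ 0.55727648 -0.39315895  0.09550689] [-2.27388809 -0.16000058  4.40427239] [-0.12930092  0.64517387  0.22786868]
red [190.39344262 224.04918033] 61 [189 213] [192 235]
0.075 [0.0919 0.0922 0.0967 0.1011] [-0.043  -0.0007  0.0424]
0.09 [0.0896 0.0899 0.0944 0.0988] [-0.0409  0.001   0.0437]
0.1 [0.0881 0.0884 0.0928 0.0972] [-0.0395  0.0021  0.0445]
```

Request:
{"name": "move_arm", "arguments": {"deltas": [[0, 2, 0, 0, 0, 0, -0.4], [0, 4, 0, 0, 0, 0, -0.5], [0, 4, 0, 0, 0, 0, -0.5], [0, 4, 0, 0, 0, 0, -0.5], [0, 5, 0, 0, 0, 0, -0.5], [0, 5, -0.5, 0, 0, 0, 0], [0, 6, -0.5, 0, 0, 0, 0], [0, 6, -0.5, 0, 0, 0, 0], [0, 6, -0.5, 0, 0, 0, 0], [0, 6, -0.5, 0, 0, 0, 0]]}}

```text
clock: 5.62
eef_pos: [0.5514, -0.347, 0.0955]
tool_rot: [0.671, 0.742, -0.001, 0.003]
ft_force: [1.9, -6.6, 2.5]
grip_width: 0.0397
grasp_force: 62.5
```

```bash
python3 - <<'E'
from h import *
im=bot.camera("wrist");c=bot.calibration("wrist");cv2.imwrite("pics/w4.png",im);cv2.imwrite("pics/w4b.png",cv2.resize(im,(800,600)))
o=bot.get_obs();print(o["eef_pos"],o["tool_rot"],o["ft_force"],o["ft_torque"])
E
```

```text
[ 0.55118581 -0.34558985  0.09548033] [ 6.70538445e-01  7.41872088e-01 -4.33303825e-04  1.95207920e-03] [ 1.2029367  -2.72533577  2.13565881] [-0.49658887  0.46055015  0.18082987]
```

View pics/w4b.png

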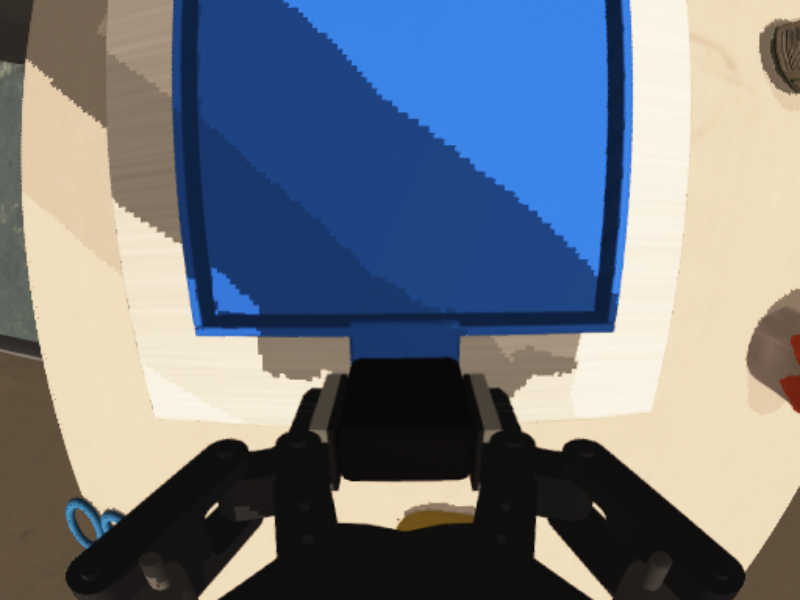

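Request:
{"name": "move_arm", "arguments": {"deltas": [[0, 6, -0.6, 0, 0, 0, 0], [0, 6, -0.6, 0, 0, 0, 0], [0, 6, -0.6, 0, 0, 0, 0], [0, 6, -0.6, 0, 0, 0, 0], [0, 6, -0.6, 0, 0, 0, 0], [0, 6, -0.6, 0, 0, 0, 0], [0, 6, -0.6, 0, 0, 0, 0], [0, 6, -0.6, 0, 0, 0, 0], [0, 4, -0.6, 0, 0, 0, 0], [0, 2, -0.6, 0, 0, 0, 0]]}}

```text
clock: 6.5
eef_pos: [0.5404, -0.2935, 0.0956]
tool_rot: [0.671, 0.742, -0.0, 0.003]
ft_force: [2.5, -6.7, 4.9]
grip_width: 0.0393
grasp_force: 62.5
```

```bash
python3 - <<'E'
from h import *
o=bot.get_obs();print(o["eef_pos"],o["tool_rot"],o["ft_force"],o["ft_torque"])
im=bot.camera("scene");c=bot.calibration("scene");cv2.imwrite("pics/s4b.png",cv2.resize(im[130:320,140:390],None,fx=3,fy=3,interpolation=cv2.INTER_CUBIC))
im=bot.camera("top");cal=bot.calibration("top");hsv=cv2.cvtColor(im,cv2.COLOR_BGR2HSV)
cv2.imwrite("pics/t4.png",im)
r=[x for x in bot.outline_of("riser_b","top")];
for x in r: print(x["conf"],x["rect"])
m=min(r,key=lambda a:a["rect"][0])["pixels"]
print(fit(m,box(.36,.24,.061,.062),[.493,.139,1.67],cal))
m=big(cv2.morphologyEx(((abs(hsv[...,0].astype(int)-110)<15)&(hsv[...,1]>120)).astype(np.uint8),cv2.MORPH_OPEN,np.ones((5,5))))
print("tray",fit(m,box(.22,.16,.060,.078),[.54,-.17,1.6],cal))
E
```

```text
[ 0.54037436 -0.2934841   0.09561044] [ 6.70767470e-01  7.41662763e-01 -4.36711692e-04  2.67521314e-03] [ 2.54696808 -6.71102511  4.85616139] [-1.07420651  0.21175627  0.21620825]
0.66 [167.7, 188.2, 100.9, 71.6]
0.64 [282.1, 176.4, 56.3, 67.7]
(array([0.49299342, 0.13912113, 1.6658817 ]), np.float64(230.32941176470587), np.float64(6066.0))
tray (array([ 0.52663037, -0.1650604 ,  1.67988414]), np.float64(244.91372549019607), np.float64(2249.0))
```

View pics/s4b.png

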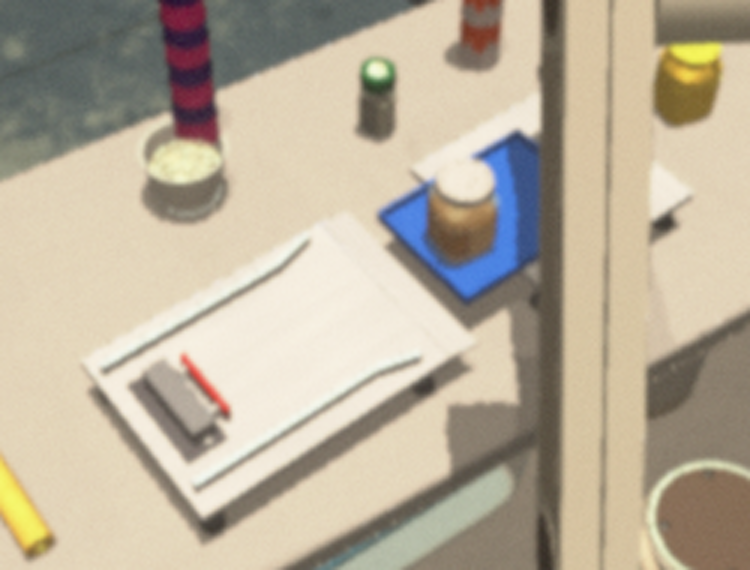

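Request:
{"name": "move_arm", "arguments": {"deltas": [[0, 4, -0.5, 0, 0, 0, 0], [0, 5, -0.5, 0, 0, 0, 0], [0, 5, -0.5, 0, 0, 0, 0], [0, 5, -0.5, 0, 0, 0, 0], [0, 5, -0.5, 0, 0, 0, 0], [0, 5, -0.5, 0, 0, 0, 0]]}}

```text
clock: 7.15
eef_pos: [0.5345, -0.2656, 0.0958]
tool_rot: [0.671, 0.741, -0.001, 0.003]
ft_force: [1.4, -6.9, 6.1]
grip_width: 0.0393
grasp_force: 62.6
```

Request:
{"name": "move_arm", "arguments": {"deltas": [[0, 4, -0.4, 0, 0, 0, 0], [0, 4, -0.4, 0, 0, 0, 0], [0, 4, -0.4, 0, 0, 0, 0], [0, 4, 0, 0, 0, 0, 0]]}}

```text
clock: 7.48
eef_pos: [0.5317, -0.2501, 0.096]
tool_rot: [0.671, 0.741, -0.001, 0.003]
ft_force: [1.3, -7.7, 6.1]
grip_width: 0.0391
grasp_force: 62.8
```

Request:
{"name": "move_arm", "arguments": {"deltas": [[0, 4, 0, 0, 0, 0, 0], [0, 4, 0, 0, 0, 0, 0], [0, 4, 0, 0, 0, 0, 0], [0, 4, 0, 0, 0, 0, 0]]}}

```text
clock: 7.82
eef_pos: [0.5297, -0.2334, 0.0954]
tool_rot: [0.671, 0.741, -0.0, 0.002]
ft_force: [1.6, -5.6, 5.3]
grip_width: 0.0392
grasp_force: 62.6
```

Request:
{"name": "move_arm", "arguments": {"deltas": [[0, 5, 0, -0.2, 0, 0, 0], [0, 5, 0, -0.2, 0, 0, 0], [0, 5, 0, -0.2, 0, 0, 0], [0, 5, 0, -0.2, 0, 0, 0], [0, 5, 0, -0.2, 0, 0, 0], [0, 5, 0, 0, 0, 0, 0]]}}

```text
clock: 8.32
eef_pos: [0.5259, -0.2025, 0.0954]
tool_rot: [0.671, 0.741, -0.0, 0.001]
ft_force: [0.7, -6.2, 1.0]
grip_width: 0.0391
grasp_force: 62.2
```

```bash
python3 - <<'E'
from h import *
o=bot.get_obs();print(o["eef_pos"],o["tool_rot"],o["ft_force"],o["ft_torque"])
im=bot.camera("top");a=cv2.resize(im[160:280,160:380],None,fx=3.6,fy=3.6,interpolation=cv2.INTER_CUBIC)
im=bot.camera("wrist");b=cv2.resize(im,None,fx=.5,fy=.5)
cv2.imwrite("pics/t5.png",a);cv2.imwrite("pics/w5.png",im)
E
```

```text
[ 0.52594403 -0.20252473  0.09536313] [ 6.71085739e-01  7.41379255e-01 -3.18704329e-04  7.93885071e-04] [ 0.69049929 -6.21672962  1.00679079] [-0.74342767  0.18468266  0.11717523]
```

View pics/t5.png

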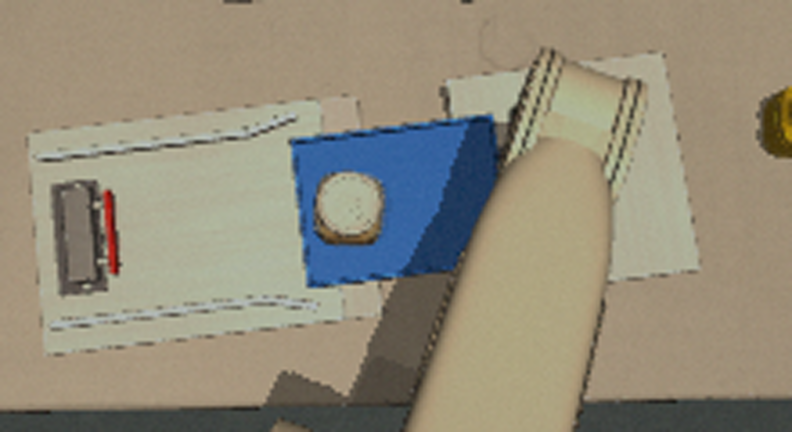

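```bash
python3 - <<'E'
from h import *
cal=bot.calibration("top")
q=lambda u,z:unproj(np.array(u)/3.6+[160,160]-.36,z,cal)[:,:2]
S={"tray front":([[292,140],[310,286]],.078),"tray top":([[292,140],[492,115]],.078),"tray bot":([[310,286],[440,271]],.078),"Bleft":([[28,133],[45,354]],.062),"Bright":([[360,97],[380,316]],.056),"Btop":([[28,133],[318,101]],.062),"Bbot":([[45,354],[345,320]],.062),"gU":([[37,158],[245,135]],.078),"gL":([[52,326],[262,301]],.078),"mouth":([[297,117],[318,306]],.078),"red":([[106,190],[117,273]],.085)}
for k,(u,z) in S.items():
    w=q(u,z);d=w[1]-w[0];ang=np.arctan2(d[1],d[0]);print(k,w.round(4).tolist(),"mid",w.mean(0).round(4),"len",np.linalg.norm(d).round(4),"ang mod90",round((ang%(np.pi/2)),4))
E
```

```text
tray front [[0.5783, 0.0412], [0.4223, 0.0237]] mid [0.5003 0.0325] len 0.157 ang mod90 0.1118
tray top [[0.5783, 0.0412], [0.6018, -0.1741]] mid [ 0.5901 -0.0665] len 0.2166 ang mod90 0.1086
tray bot [[0.4223, 0.0237], [0.4358, -0.1137]] mid [ 0.4291 -0.045 ] len 0.138 ang mod90 0.0975
Bleft [[0.5935, 0.3286], [0.3565, 0.3051]] mid [0.475  0.3169] len 0.2381 ang mod90 0.0985
Bright [[0.6281, -0.0327], [0.3907, -0.0497]] mid [ 0.5094 -0.0412] len 0.238 ang mod90 0.0719
Btop [[0.5935, 0.3286], [0.6233, 0.0132]] mid [0.6084 0.1709] len 0.3168 ang mod90 0.0943
Bbot [[0.3565, 0.3051], [0.3868, -0.0125]] mid [0.3717 0.1463] len 0.3191 ang mod90 0.0951
gU [[0.5636, 0.3148], [0.5846, 0.0917]] mid [0.5741 0.2032] len 0.2241 ang mod90 0.0942
gL [[0.3851, 0.2951], [0.4075, 0.0744]] mid [0.3963 0.1847] len 0.2218 ang mod90 0.101
mouth [[0.6033, 0.0356], [0.4013, 0.0155]] mid [0.5023 0.0256] len 0.203 ang mod90 0.099
red [[0.5269, 0.2391], [0.4389, 0.2263]] mid [0.4829 0.2327] len 0.0889 ang mod90 0.144
```

Request:
{"name": "move_arm", "arguments": {"deltas": [[0, 4, 0, 0, 0, 0, 0.2], [0, 5, 0, 0, 0, 0, 0.2], [0, 5, 0, 0, 0, 0, 0], [0, 5, 0, 0, 0, 0, 0], [0, 5, 0, 0, 0, 0, 0], [0, 5, 0, 0, 0, 0, 0]]}}

```text
clock: 8.92
eef_pos: [0.5232, -0.1738, 0.0954]
tool_rot: [0.674, 0.739, -0.0, 0.001]
ft_force: [1.1, -5.5, 2.8]
grip_width: 0.0393
grasp_force: 62.3
```

Request:
{"name": "move_arm", "arguments": {"deltas": [[0, 5, 0, 0, 0, 0, 0], [0, 5, 0, 0, 0, 0, 0], [0, 5, 0, 0, 0, 0, 0], [0, 5, 0, 0, 0, 0, 0], [0, 5, 0, 0, 0, 0, 0], [0, 5, 0, 0, 0, 0, 0]]}}

```text
clock: 9.42
eef_pos: [0.5206, -0.1442, 0.0958]
tool_rot: [0.674, 0.739, -0.001, 0.001]
ft_force: [0.8, -6.7, 4.0]
grip_width: 0.0394
grasp_force: 62.4
```

Request:
{"name": "move_arm", "arguments": {"deltas": [[0, 5, 0, -0.2, 0, 0, 0], [0, 5, 0, -0.2, 0, 0, 0], [0, 5, 0, -0.2, 0, 0, 0], [0, 5, 0, 0, 0, 0, 0], [0, 5, 0, 0, 0, 0, 0], [0, 5, 0, 0, 0, 0, 0]]}}

```text
clock: 9.92
eef_pos: [0.5176, -0.1141, 0.096]
tool_rot: [0.674, 0.739, -0.001, 0.001]
ft_force: [1.1, -5.3, 2.3]
grip_width: 0.0394
grasp_force: 62.2
```

Request:
{"name": "move_arm", "arguments": {"deltas": [[0, 5, 0, 0, 0, 0, 0], [0, 5, 0, 0, 0, 0, 0], [0, 5, 0, 0, 0, 0, 0], [0, 5, 0, 0, 0, 0, 0], [0, 5, 0, 0, 0, 0, 0]]}}

```text
clock: 10.33
eef_pos: [0.5152, -0.0893, 0.096]
tool_rot: [0.674, 0.739, -0.001, 0.001]
ft_force: [0.7, -4.9, 2.4]
grip_width: 0.0393
grasp_force: 62.3
```

Request:
{"name": "move_arm", "arguments": {"deltas": [[0, 5, 0, 0, 0, 0, 0], [0, 5, 0, 0, 0, 0, 0], [0, 5, 0, 0, 0, 0, 0], [0, 5, 0, 0, 0, 0, 0], [0, 5, 0, 0, 0, 0, 0], [0, 5, 0, 0, 0, 0, 0], [0, 5, 0, 0, 0, 0, 0], [0, 5, 0, 0, 0, 0, 0], [0, 5, 0, 0, 0, 0, 0], [0, 5, 0, 0, 0, 0, 0]]}}

```text
clock: 11.17
eef_pos: [0.5105, -0.0395, 0.096]
tool_rot: [0.674, 0.739, -0.001, 0.001]
ft_force: [0.2, -5.7, 3.3]
grip_width: 0.0395
grasp_force: 62.3
```

Request:
{"name": "move_arm", "arguments": {"deltas": [[0, 4, 0, 0, 0, 0, 0], [0, 3, 0, 0, 0, 0, 0], [0, 3, 0, 0, 0, 0, 0], [0, 3, 0, 0, 0, 0, 0], [0, 3, 0, 0, 0, 0, 0], [0, 2, 0, 0, 0, 0, 0], [0, 2, 0, 0, 0, 0, 0]]}}

```text
clock: 11.75
eef_pos: [0.5087, -0.0197, 0.096]
tool_rot: [0.674, 0.739, -0.001, 0.001]
ft_force: [0.2, -6.4, 3.2]
grip_width: 0.0394
grasp_force: 62.3
```

```bash
python3 - <<'E'
from h import *
o=bot.get_obs();print(o["eef_pos"],o["tool_rot"],o["ft_force"],o["ft_torque"])
im=bot.camera("top");cv2.imwrite("pics/t6.png",cv2.resize(im[180:270,155:300],None,fx=5.5,fy=5.5,interpolation=cv2.INTER_CUBIC))
E
```

```text
[ 0.50865993 -0.01974414  0.09602278] [ 0.67377559  0.738935   -0.00076668  0.00096481] [ 0.18598214 -6.3774546   3.19473059] [-1.11899852 -0.09016089  0.01473844]
```

View pics/t6.png

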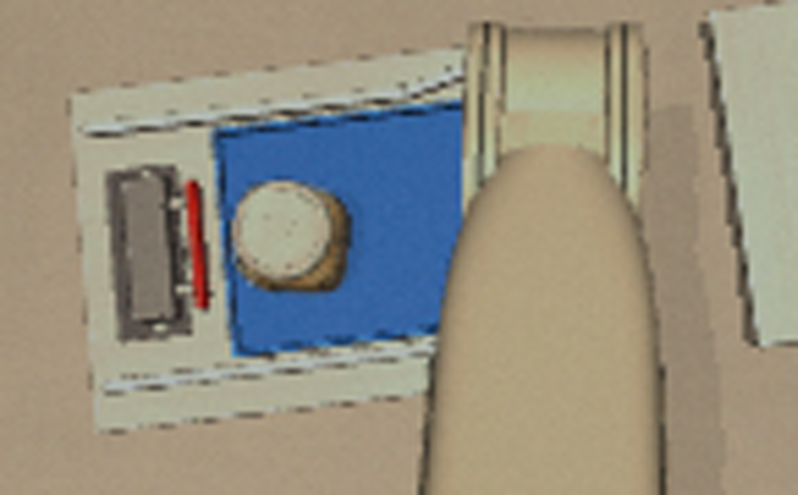

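Request:
{"name": "move_arm", "arguments": {"deltas": [[0, 2, 0, 0, 0, 0, 0], [0, 2, 0, 0, 0, 0, 0], [0, 2, 0, 0, 0, 0, 0], [0, 1, 0, 0, 0, 0, 0], [0, 1, 0, 0, 0, 0, 0]]}}

```text
clock: 12.22
eef_pos: [0.5079, -0.0118, 0.096]
tool_rot: [0.674, 0.739, -0.001, 0.001]
ft_force: [1.8, -6.9, 3.4]
grip_width: 0.0394
grasp_force: 62.2
```

Request:
{"name": "move_arm", "arguments": {"deltas": [[0, 1, 0, 0, 0, 0, 0], [0, 1, 0, 0, 0, 0, 0], [0, 1, 0, 0, 0, 0, 0]]}}

```text
clock: 12.47
eef_pos: [0.5076, -0.0089, 0.096]
tool_rot: [0.674, 0.739, -0.001, 0.001]
ft_force: [1.3, -6.6, 2.8]
grip_width: 0.0393
grasp_force: 62.2
```

Request:
{"name": "move_arm", "arguments": {"deltas": [[0, 1, 0, 0, 0, 0, 0], [0, 1, 0, 0, 0, 0, 0]]}}

```text
clock: 12.63
eef_pos: [0.5074, -0.0069, 0.096]
tool_rot: [0.674, 0.739, -0.001, 0.001]
ft_force: [1.1, -6.5, 2.0]
grip_width: 0.0394
grasp_force: 62.2
```

Request:
{"name": "move_arm", "arguments": {"deltas": [[0, 1, 0, 0, 0, 0, 0], [0, 1, 0, 0, 0, 0, 0]]}}

```text
clock: 12.8
eef_pos: [0.5073, -0.0052, 0.096]
tool_rot: [0.674, 0.739, -0.001, 0.001]
ft_force: [0.8, -7.2, 2.3]
grip_width: 0.0396
grasp_force: 62.2
```

Request:
{"name": "move_arm", "arguments": {"deltas": [[0, 1, 0, 0, 0, 0, 0], [0, 1, 0, 0, 0, 0, 0]]}}

```text
clock: 12.97
eef_pos: [0.5071, -0.0036, 0.096]
tool_rot: [0.674, 0.739, -0.001, 0.001]
ft_force: [1.0, -8.7, 2.6]
grip_width: 0.0394
grasp_force: 62.2
```

Request:
{"name": "move_arm", "arguments": {"deltas": [[0, 1, 0, 0, 0, 0, 0], [0, 1, 0, 0, 0, 0, 0]]}}

```text
clock: 13.13
eef_pos: [0.5069, -0.002, 0.096]
tool_rot: [0.674, 0.739, -0.002, 0.002]
ft_force: [0.6, -10.9, 2.6]
grip_width: 0.0392
grasp_force: 62.2
```

Request:
{"name": "move_arm", "arguments": {"deltas": [[0, 1, 0, 0, 0, 0, 0], [0, 0, 0, 0, 0, 0, 0], [0, 0, 0, 0, 0, 0, 0], [0, 0, 0, 0, 0, 0, 0]]}}

```text
clock: 13.47
eef_pos: [0.5068, -0.0011, 0.096]
tool_rot: [0.674, 0.739, -0.002, 0.002]
ft_force: [0.6, -9.9, 2.7]
grip_width: 0.0392
grasp_force: 62.2
```

Request:
{"name": "move_arm", "arguments": {"deltas": [[0, -0.7, 0, -0.3, 0, 0, 0], [0, -0.7, 0, -0.3, 0, 0, 0], [0, 0, 0, 0, 0, 0, 0], [0, 0, 0, 0, 0, 0, 0]]}}

```text
clock: 13.8
eef_pos: [0.5067, -0.0011, 0.096]
tool_rot: [0.674, 0.739, -0.001, 0.0]
ft_force: [1.7, -6.9, -1.7]
grip_width: 0.0394
grasp_force: 61.9
```

Request:
{"name": "move_arm", "arguments": {"deltas": [[0, -0.7, 0, 0.2, 0, 0, 0], [0, -0.7, 0, 0, 0, 0, 0], [0, 0, 0, 0, 0, 0, 0], [0, 0, 0, 0, 0, 0, 0]]}}

```text
clock: 14.13
eef_pos: [0.5068, -0.0014, 0.096]
tool_rot: [0.673, 0.739, -0.0, -0.0]
ft_force: [2.2, -2.7, -2.1]
grip_width: 0.0393
grasp_force: 61.7
```

Request:
{"name": "move_arm", "arguments": {"deltas": [[0.3, 0, 0, 0, 0, 0, 0], [0.6, 0, 0, 0, 0, 0, 0], [0.9, 0, 0, 0, 0, 0, 0], [0.9, 0, 0, 0, 0, 0, 0], [0.9, 0, 0, 0, 0, 0, 0], [0.9, 0, 0, 0, 0, 0, 0], [0.9, 0, 0, 0, 0, 0, 0]]}}

```text
clock: 14.72
eef_pos: [0.5068, -0.0012, 0.0963]
tool_rot: [0.673, 0.739, 0.0, -0.0]
ft_force: [0.4, -0.9, -0.6]
grip_width: 0.077
grasp_force: 0.0
```

Released. Raise straight up 150 mm, then back off so the top camera can see.

Request:
{"name": "move_arm", "arguments": {"deltas": [[0.9, 0, 0, -10, 0, 0, 0], [0.9, 0, 0, -20, 0, 0, 0], [0.9, 0, 0, -30, 0, 0, 0], [0.9, 0, 0, -30, 0, 0, 0], [0.9, 0, 0, -30, 0, 0, 0], [0.9, 0, 0, -20, 0, 0, 0], [0.9, -20, 0, 0, 0, 0, 0], [0.9, -30, 0, 0, 0, 0, 0], [0.9, -30, 0, 0, 0, 0, 0], [0.9, 0, 0, 0, 0, 0, 0]]}}

```text
clock: 15.55
eef_pos: [0.5148, -0.0851, 0.2374]
tool_rot: [0.675, 0.738, -0.0, 0.001]
ft_force: [1.2, 0.3, 0.2]
grip_width: 0.077
grasp_force: 0.0
```

```bash
python3 - <<'E'
from h import *
o=bot.get_obs();print(o["clock"],o["eef_pos"],o["ft_force"])
a=bot.camera("top")[170:275,150:310];b=bot.camera("scene")[170:310,150:340]
a=cv2.resize(a,(640,420),interpolation=cv2.INTER_CUBIC)[:,:400];b=cv2.resize(b,(570,420),interpolation=cv2.INTER_CUBIC)[:,:400]
cv2.imwrite("pics/f.png",np.hstack([a,b]))
E
```

```text
15.55 [ 0.5147833  -0.08514387  0.23736876] [1.21194411 0.29580546 0.19299311]
```

View pics/f.png

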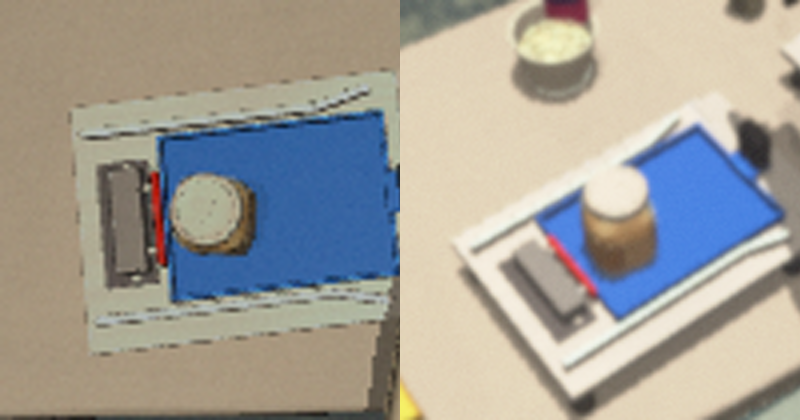

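```bash
python3 - <<'E'
from h import *
X,Y=np.meshgrid(np.arange(512),np.arange(384))
def red(im):
    f=im.astype(float);w=np.clip(f[...,2]-np.maximum(f[...,0],f[...,1])-60,0,None)*((X<200)&(X>180)&(Y>205)&(Y<245))
    return (w*X).sum()/w.sum(),(w*Y).sum()/w.sum()
for im in(cv2.imread("pics/top0.png"),cv2.imread("pics/t4.png"),bot.camera("top"),bot.camera("top")):print(red(im))
E
```

```text
(np.float64(190.10358565737053), np.float64(223.78413618254257))
(np.float64(190.09636222910217), np.float64(223.75425696594428))
(np.float64(189.02773722627737), np.float64(223.81131386861313))
(np.float64(189.01902671057445), np.float64(223.82839370654958))
```

```bash
python3 -c "
from workcell import bot
print(bot.job_done())"
```

```text
the job is handed in; nothing more can be done
None
```

The tray is docked flat between the guides with the jar standing on it. The bumper is pressed in about 4 mm, the gripper is clear, and the job was handed in after about 16 s of the 72 s allowed.

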